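# Hold the bottle chest open for the guests

## Task

Show the guests what lies in the oak bottle chest: draw the steel bolt on its side deck fully back, then lift the lid and hold it open at 40 degrees. It has no stay, so finish while still holding the lid steady with the gripper at that angle; do not let it drop on the way, and leave everything else on the counter where it stands.

Things in the scene. Friction and masses are not known exactly. Their poses are not given: they have to be found in the camera images.
- chest: oak bottle chest fixed to the counter: lidded part 200 deep (x), 340 wide (y), 100 high, walls 12; at its right end (y -170 to -310) a solid deck 112 high, level with the shut lid's top, carries the bolt. Origin: centre of the lidded part's underside, on the counter; x from the hinge edge (robot's side) to the lid's free edge (far side), y along the hinge to the robot's left, z up (mm)
- lid (a joint): lid hinge, rad: 0 shut; grows as the free (far) edge rises and swings up towards the robot; 0.698 is 40 degrees; stop at 1.75. No stay, hardly any friction: below about 1.5 rad it falls shut when let go. While the bolt is shot it cannot rise more than about 0.04 rad
- lid_hinge (a point): middle of the hinge line, 100 above the counter, at chest x -100; axes of the chest
- bolt (a joint): barrel bolt, m: 0 fully shot (rod over the lid, through its staple); grows as the thumb piece slides to chest -y, away from the lid; 0.060 fully drawn, at its stop; the rod is clear of the lid from about 0.042. Needs about 2 N to slide, stays where it is left
- bolt_grip (a point): grip point of the bolt's upright steel thumb piece: 22 (chest x) by 16 (chest y), rising to 55 above the deck; this point lies on its axis, 10 below its top. It slides along chest y from -215 to -275 at chest x 40. Both its chest x sides are free; two saddles 20 high that guide the rod stand on the deck at chest y -182 and -300. Axes of the chest
- lid_handle (a point): the lid is an oak board 200 (from the hinge) x 338 x 12, 0.4 to 0.85 kg; this is the middle of its bar handle: round steel bar 12 thick, 110 long between its end posts, parallel to the hinge (chest y), 165 from the hinge line, its centre 35 above the lid's upper face, free below. Axes turn with the lid: x to its free edge, z out of its upper face
- glass_a: stemmed wine glass, 170 high, bowl 72 across, standing behind the chest (on its far side) (mm); bystander; origin at the centre of its underside
- glass_b: stemmed wine glass, 170 high, bowl 72 across, on the counter right of the chest (mm); bystander; origin at the centre of its underside
- bottle: full green wine bottle standing on the counter left of the chest, 74 across, 290 high (mm); bystander; origin at the centre of its underside
- decanter: clear glass decanter, 120 across at the belly, 185 high, standing on the counter right of the chest (mm); bystander; origin at the centre of its underside
- corkscrew: T-shaped corkscrew lying on the counter near the left end of the chest, on the robot's side, grip 100 long and 20 thick along its x axis, screw 90 long along +y (mm); bystander; origin at the middle of its grip, on the counter
- stopper: cork bottle stopper, 32 across, 34 high, standing on the chest's deck about 100 nearer the robot than the bolt (mm); bystander; origin at the centre of its underside
- bowl: white ceramic bowl, 90 across, 30 high, on the counter just beyond the chest (mm); bystander; origin at the centre of its underside

How it is judged (in metres and radians):
On the way, in this order (a step that is already met when the one before it is completed fails the run):
1. the bolt is drawn fully back while the lid is still shut (value of joint bolt above 0.053 m and value of joint lid below 0.05 rad), for 0.1 s.
2. the gripper lifts the lid (value of joint lid above 0.3 rad and contact force between the fingers and lid above 0.5 N), for 0.1 s.
At the end, for the whole second after the job is handed in: The lid stands still at 40 degrees, give or take 5 (0.611 to 0.785 rad), held by the gripper's fingers (over 0.5 N on it) and by no bystander; the bolt is drawn back (over 53 of its 60 mm) and every bystander is within 30 mm of where it stood (value of joint lid between 0.611 and 0.785 rad and velocity of joint lid between -0.05 and 0.05 rad/s and contact force between the fingers and lid above 0.5 N and value of joint bolt above 0.053 m and contact force between lid and glass_a below 0.2 N and contact force between lid and glass_b below 0.2 N and contact force between lid and bottle below 0.2 N and contact force between lid and decanter below 0.2 N and contact force between lid and corkscrew below 0.2 N and contact force between lid and stopper below 0.2 N and contact force between lid and bowl below 0.2 N and distance of each of glass_a, glass_b, bottle, decanter, corkscrew, stopper, bowl from where it was at the start of the episode below 0.03 m); the arm keeps its last pose, push and grip.
It fails at once if the lid is dropped or slammed (it closes faster than 1.5 rad/s) (velocity of joint lid below -1.5 rad/s).
It fails at once if a bystander is moved by more than 30 mm or knocked over (distance of any of glass_a, glass_b, bottle, decanter, corkscrew, stopper, bowl from where it was at the start of the episode above 0.03 m or angle between any of glass_a, glass_b, bottle, decanter, corkscrew, stopper, bowl's own z axis and vertical above 0.5 rad).
It also fails if it takes over 43 s, if anything falls off the work surface, if the arm or the gripper's body presses on something with over 40 N, if the wrist force passes 120 N, or if a joint passes its speed limit or range.

## Robot

A 6-joint arm with a two-finger parallel gripper is mounted at the origin on the work surface. World frame = base frame: x ahead of the robot, y to its left, z up, the work surface at z = 0. Lengths are in m, angles in degrees, forces in N, time in s.
With the tool pointing down it reaches from about 0.275 to 0.725 m from the base axis. Payload 15.9 kg.
Tool frame: the origin (TCP) lies midway between the tips of the shut fingers; the grasp point (between the pads) lies 19 mm behind it; z points along the fingers, y is the line along which they close (so a half turn about z gives the same grasp; the last joint's range is limited). The gripper opens to 85 mm and grips with 20 to 120 N. Pads are 22 mm wide; open, the fingers measure 114 mm over their backs; the gripper's body (76 mm by 85 mm) begins 54 mm behind the grasp point. The pads swing forward as they close: fully open they stand 13 mm farther back than shut.
Start: joints at [76.146, 12.198, -1.971, 75.831, 0, 90], TCP at [0.12, 0.485, 0.231] pointing down, gripper open.
Joint ranges: [-170.91, 170.91], [-42.67, 98.43], [-65.05, 77.54], [-120.47, 116.71], [-90, 82.35], [-180, 180]. Speed limits (degrees/s): [108.29, 108.29, 136.94, 147.25, 180, 180].

## Interface

Orientations are given as [roll, pitch, yaw] about the fixed x, y, z axes, in that order (R = Rz(yaw) Ry(pitch) Rx(roll)).
In Python, from bench import get_obs, optics, ticket gives the robot as it stands.
- The arm moves only by the shell command python3 -m inch 'ROWS'. ROWS is JSON, a list of rows, each a list of 3 entries, a list of its own where there are three numbers: the shift along the tool's x, y, z in m, then the turn, a rotation vector about the tool's x, y, z in degrees, then the opening in per cent of the stroke, from 0 (shut) to 100 (fully open). In form: [[[dx, dy, dz], [rx, ry, rz], grip], ...]. A call has 1 to 20 rows; each row is the pose to reach, as a shift and turn from the pose commanded when the call began, along the tool's axes at that moment; what a row does not reach only later rows make up. A row lasts 1/8 s, in which the tool goes at most 62.5 mm and 10.7 degrees, less where a joint would pass 70% of its speed; a pose out of reach is approached as far as the arm can. A call with a gripper value outside its range is refused whole. The fingers move at their own pace and stop on an object; the grip force is fixed at half the most. Time passes only in rows, so rows that repeat a pose let the fingers close. It gives the time, the measured TCP pose, the force, the opening and the grip force at its end, in the units of the state.
- get_obs(): the state, without advancing time (a new reading comes with each control period).
- optics.camera(name): name is "scene" or "side" or "wrist"; returns a dict with "pixels" (400x640x3 uint8, red, green, blue), "mtx" (3x3 intrinsics, pixels), "world_to_cam" (4x4, takes a point from world to camera coordinates); the wrist camera has in their place "mount" (4x4, takes a point from camera to tool coordinates, whose origin is the TCP and whose axes are the flange's). Camera axes: x right, y down, z forward; pixel columns grow to the right and rows downward; lengths in m; the calibration is good to about 2 mm. The wrist camera is an equidistant fisheye: a pixel r from the principal point sees the ray r / f radians off the axis. A picture is of the moment at which its call begins: read the wrist's pose just before it. There is no depth.
- ticket.hand_in(): hands the job in; it is judged then, once.
The state is a dict: "time": time; "joint_pos": joint angles; "dq": joint speeds; "joint_torque": joint torques, N m; "ee_pos": TCP position; "ee_rot": TCP orientation; "wrist_force": force on the tool from outside, world axes, zero at the start; "ft_torque": the same for the moment, N m; "finger_gap": finger opening in m; "gripper_force": force on a finger pad.
Only numpy, scipy, OpenCV 4.12 (cv2) and the standard library are available. Lean on these libraries where they do the work, as an engineer would, in place of code of your own. Each camera call takes 0.05 s, during which the arm holds its last target. There are 200 camera calls.

## Working session

There is one attempt and no reset: what is moved stays moved. The work goes in short steps, Python scripts to look and compute and a shell command to move; the robot and the scene stay as the last step left them, time stands still between calls to the robot, and variables do not carry over. Pictures are saved under pics/ and viewed, at most 10 in all, crops included, and the job is handed in when it is done.

```bash
mkdir -p pics; python3 - <<'E'
from bench import get_obs, optics
import cv2
print(get_obs())
for n in ("scene","side"):
    c=optics.camera(n); cv2.imwrite(f"pics/{n}0.png",c["pixels"][:,:,::-1]); print(n,c["mtx"].tolist(),c["world_to_cam"].tolist())
E
```

```text
{'time': 0.0, 'joint_pos': array([ 7.61485274e+01,  1.22245599e+01, -2.00923827e+00,  7.58294522e+01,
        1.61348161e-03,  8.99986589e+01]), 'dq': array([ 0.05130908,  0.09964494,  0.01129628,  0.02695482, -0.02116943,
        0.00738404]), 'joint_torque': array([ 9.96427661e-04, -6.86157990e+01,  4.87119949e+01,  1.75076287e-02,
       -6.06790104e-05, -3.77134143e-05]), 'ee_pos': array([0.11961436, 0.48513783, 0.23081136]), 'ee_rot': array([-1.79936750e+02, -1.61496116e-03,  1.66149867e+02]), 'wrist_force': array([-0.52923183, -0.94483067, -0.01494149]), 'ft_torque': array([0.00133811, 0.03463073, 0.03036166]), 'gripper_force': 0.0, 'finger_gap': 0.08521341172214107}
scene [[464.29169001197863, 0.0, 318.41323293861154], [0.0, 464.29169001197863, 200.28080903017272], [0.0, 0.0, 1.0]] [[-0.2401353698668361, 0.970710593443908, -0.007479833868055522, 0.1929090727775984], [0.5031027027310868, 0.11786095535921831, -0.8561521276656902, -0.12585717099508412], [-0.8301943595590091, -0.20935553247427738, -0.5166697072393719, 1.7605183726005171], [0.0, 0.0, 0.0, 1.0]]
side [[389.024741684962, 0.0, 319.67959070828084], [0.0, 389.024741684962, 194.2168225442689], [0.0, 0.0, 1.0]] [[0.9094525946524086, -0.4154094267427687, -0.01819302759978884, -0.4726563416127155], [-0.2643143842505062, -0.5437774867218874, -0.796519900073252, 0.21498674883910754], [0.3209889162545619, 0.7292057687015869, -0.6043385330541565, 0.9563540989660115], [0.0, 0.0, 0.0, 1.0]]
```

View pics/scene0.png

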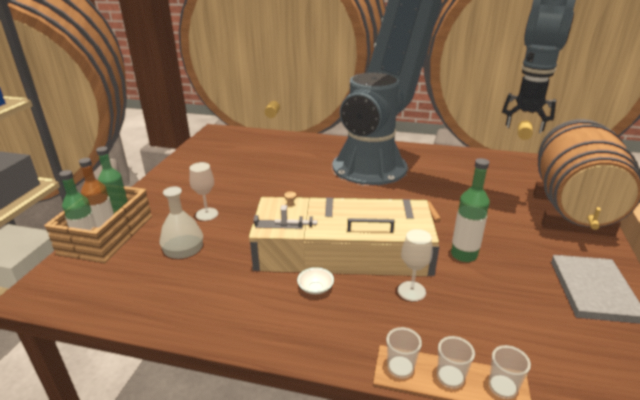

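View pics/side0.png

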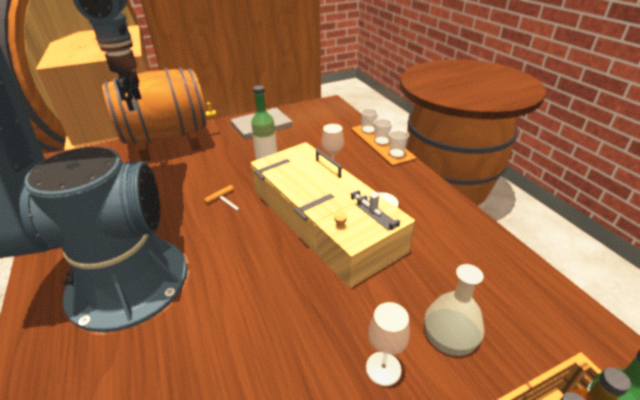

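The scene view shows the chest at about (255-435, 195-275), with the handle at (370,225) and the thumb piece at (284,213). The side view shows the handle at (328,163), the thumb piece at (374,203) and the stopper at (341,221). I'll enlarge both for exact points.

```bash
python3 - <<'E'
import cv2
a=cv2.imread("pics/scene0.png")[180:285,240:450]; b=cv2.imread("pics/side0.png")[135:285,240:420]
cv2.imwrite("pics/c1.png",cv2.resize(a,None,fx=3.8,fy=3.8,interpolation=cv2.INTER_CUBIC))
cv2.imwrite("pics/c2.png",cv2.resize(b,None,fx=4,fy=4,interpolation=cv2.INTER_CUBIC))
E
```

```text
(no output)
```

View pics/c1.png

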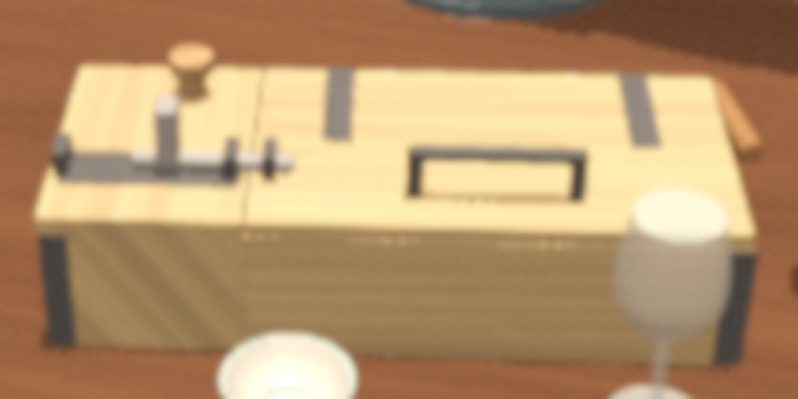

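View pics/c2.png

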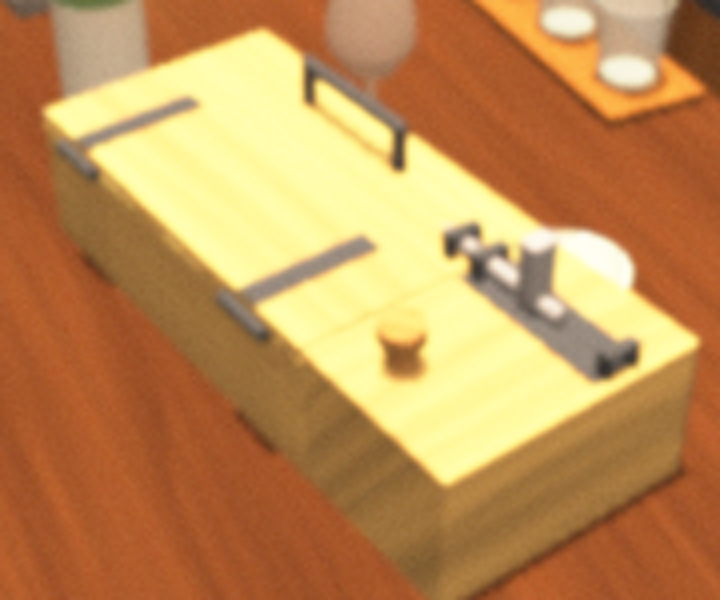

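```bash
cat > fit.py <<'E'
import numpy as np
from scipy.optimize import least_squares
S=dict(K=np.array([[464.2917,0,318.4132],[0,464.2917,200.2808],[0,0,1]]),T=np.array([[-0.2401353698668361,0.970710593443908,-0.007479833868055522,0.1929090727775984],[0.5031027027310868,0.11786095535921831,-0.8561521276656902,-0.12585717099508412],[-0.8301943595590091,-0.20935553247427738,-0.5166697072393719,1.7605183726005171]]))
D=dict(K=np.array([[389.0247,0,319.6796],[0,389.0247,194.2168],[0,0,1]]),T=np.array([[0.9094525946524086,-0.4154094267427687,-0.01819302759978884,-0.4726563416127155],[-0.2643143842505062,-0.5437774867218874,-0.796519900073252,0.21498674883910754],[0.3209889162545619,0.7292057687015869,-0.6043385330541565,0.9563540989660115]]))
def proj(c,p):
    q=c["K"]@(c["T"][:,:3]@p.T+c["T"][:,3:]); return (q[:2]/q[2]).T
def ground(c,uv,z):
    R,t=c["T"][:,:3],c["T"][:,3]; d=R.T@np.linalg.inv(c["K"])@[*uv,1]; o=-R.T@t; return o+d*(z-o[2])/d[2]
P=np.array([[100,-310,112],[-100,-310,112],[100,169,112],[-100,169,112],[65,-55,147],[65,55,147],[40,-215,167]])/1e3
A=np.array([[37,222],[80,65],[752,237],[713,75],[411,152],[585,155],[167,103]])/3.8+[240,180]
B=np.array([[698,342],[443,484],[263,28],[45,112],[404,128],[311,60],[540,240]])/4+[240,135]
def W(s,p): c,n=np.cos(s[2]),np.sin(s[2]); return p@np.array([[c,-n,0],[n,c,0],[0,0,1]]).T+[s[0],s[1],0]
f=lambda s:np.r_[proj(S,W(s,P))-A,proj(D,W(s,P))-B].ravel()
r=least_squares(f,[0.5,0,0])
if __name__=="__main__":
    print(r.x,np.degrees(r.x[2])); print(f(r.x).reshape(-1,2).round(1).tolist())
    for n,p in dict(hinge=[-100,0,100],handle=[65,0,147],bolt=[40,-215,157],boltend=[40,-275,157]).items(): print(n,W(r.x,np.array([p])/1e3))
    print("ga",ground(S,(412,292),0),"gb",ground(S,(207,214),0),ground(D,(383,369),0),"stop",ground(D,(341,228),.112),"bowl",ground(S,(316,290),0),"bottle",ground(S,(466,255),0),"dec",ground(D,(455,340),0))
E
python3 fit.py
```

```text
[0.52341482 0.07031823 0.18802116] 10.772818946183707
[[-2.1, -1.0], [-0.7, 0.3], [-0.2, 0.0], [-1.4, 1.2], [0.1, 0.8], [-2.3, 1.1], [2.5, 0.4], [0.6, -0.3], [0.5, -0.4], [0.4, 0.2], [-0.2, -0.8], [-1.0, 0.0], [-0.5, 0.7], [-3.0, -2.8]]
hinge [[0.42517722 0.0516267  0.1       ]]
handle [[0.58726926 0.08246773 0.147     ]]
bolt [[ 0.60289665 -0.133416    0.157     ]]
boltend [[ 0.61411157 -0.19235856  0.157     ]]
ga [0.66050473 0.20736049 0.        ] gb [ 0.44442588 -0.45640713  0.        ] [ 0.44847399 -0.45662714  0.        ] stop [ 0.50390738 -0.1624643   0.112     ] bowl [ 0.70943966 -0.0295339   0.        ] bottle [0.47341601 0.34269756 0.        ] dec [ 0.61819702 -0.46650984  0.        ]
```

```bash
python3 -m inch '[[[-0.02,-0.015,-0.02],[0,0,2],100],[[-0.06,-0.046,-0.03],[0,0,6],100],[[-0.10,-0.078,-0.04],[0,0,10],100],[[-0.14,-0.11,-0.05],[0,0,14],100],[[-0.18,-0.142,-0.05],[0,0,18],100],[[-0.22,-0.174,-0.05],[0,0,22],100],[[-0.26,-0.206,-0.05],[0,0,27],100],[[-0.30,-0.238,-0.05],[0,0,31],100],[[-0.34,-0.27,-0.05],[0,0,36],100],[[-0.38,-0.302,-0.05],[0,0,41],100],[[-0.42,-0.334,-0.05],[0,0,46],100],[[-0.46,-0.366,-0.05],[0,0,51],100],[[-0.50,-0.398,-0.05],[0,0,56],100],[[-0.54,-0.43,-0.05],[0,0,60],100],[[-0.58,-0.46,-0.05],[0,0,63],100],[[-0.61,-0.484,-0.05],[0,0,65.4],100],[[-0.6186,-0.4902,-0.05],[0,0,65.4],100],[[-0.6186,-0.4902,-0.05],[0,0,65.4],100],[[-0.6186,-0.4902,-0.05],[0,0,65.4],100]]'
python3 - <<'E'
from bench import get_obs, optics
import cv2
o=get_obs(); print(o["ee_pos"],o["ee_rot"])
c=optics.camera("wrist"); cv2.imwrite("pics/w1.png",c["pixels"][:,:,::-1]); print(c["mtx"].tolist(),c["mount"].tolist())
E
```

```text
time: 2.48
ee_pos: [0.6025, -0.1377, 0.2816]
ee_rot: [180.0, -0.0, 100.8]
wrist_force: [-1.0, -1.0, -0.1]
finger_gap: 0.0853
gripper_force: 0.0
[ 0.60253328 -0.13765695  0.28161229] [ 1.79992331e+02 -5.75954191e-03  1.00813415e+02]
[[309.70691628693146, 0.0, 315.7069925464917], [0.0, 309.70691628693146, 198.28459766204105], [0.0, 0.0, 1.0]] [[0.0002782918346126026, -0.9473288127611205, -0.3202624596581071, 0.0827629307656364], [0.99999974242372, 0.00047551744961795686, -0.0005376203575224148, 0.00012902230903633072], [0.0006615936430329122, -0.32026222755073863, 0.9473287010843127, -0.14261029666271452], [0.0, 0.0, 0.0, 1.0]]
```

View pics/w1.png

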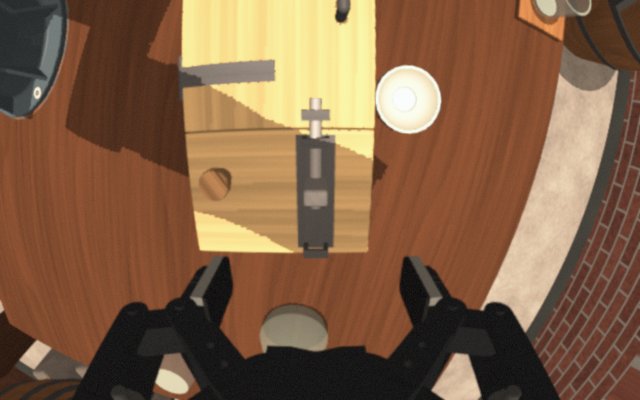

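The wrist view shows the thumb piece top centred at about (316,199), the rod running up to the staple at (316,115), the stopper at (214,184), the deck's right corners at (200,250) and (368,251), and the seam at (187,133) to (373,128).

```bash
cat > wr.py <<'E'
import numpy as np
from scipy.spatial.transform import Rotation as Ro
M=np.array([[0.00027829,-0.94732881,-0.32026246,0.08276293],[0.99999974,0.00047552,-0.00053762,0.00012902],[0.00066159,-0.32026223,0.9473287,-0.1426103]])
def ray(uv,pos,rpy,z):
    d=np.array(uv)-[315.707,198.2846]; r=np.hypot(*d); th=r/309.7069
    v=np.r_[d/max(r,1e-9)*np.sin(th),np.cos(th)]
    R=Ro.from_euler("xyz",rpy,degrees=True).as_matrix()
    o=R@M[:,3]+pos; w=R@M[:,:3]@v; return o+w*(z-o[2])/w[2]
E
python3 - <<'E'
from wr import *; from fit import r,W
p=[.60253,-.13766,.28161]; e=[179.992,-.006,100.813]
c,n=np.cos(r.x[2]),np.sin(r.x[2])
def ch(q): d=q[:2]-r.x[:2]; return (np.array([c*d[0]+n*d[1],-n*d[0]+c*d[1]])*1e3).round(1)
for k,uv,z in [("thumb",(315.8,198.5),.167),("cornerN",(200,250),.112),("cornerF",(368,251),.112),("seamN",(187,133),.112),("seamF",(373,128),.112),("stop",(216,181),.146),("plateend",(316,254),.125),("staple",(316,114),.13)]:
    q=ray(uv,p,e,z); print(k,q.round(4),"chest",ch(q))
E
```

```text
thumb [ 0.6034 -0.1419  0.167 ] chest [  38.9 -223.5]
cornerN [ 0.4827 -0.2505  0.112 ] chest [ -99.9 -307.5]
cornerF [ 0.678  -0.2117  0.112 ] chest [  99.2 -305.9]
seamN [ 0.4581 -0.1136  0.112 ] chest [ -98.5 -168.5]
seamF [ 0.6498 -0.0751  0.112 ] chest [  96.9 -166.5]
stop [ 0.5068 -0.1495  0.146 ] chest [ -57.4 -212.9]
plateend [ 0.6184 -0.2191  0.125 ] chest [  39.2 -302.1]
staple [ 0.5902 -0.0719  0.13  ] chest [  39.  -152.2]
```

```bash
python3 -m inch '[[[-0.004,0,0.03],[0,0,0],100],[[-0.004,0,0.06],[0,0,0],100],[[-0.004,0,0.09],[0,0,0],100],[[-0.004,0,0.115],[0,0,0],100],[[-0.004,0,0.13],[0,0,0],100],[[-0.004,0,0.14],[0,0,0],100],[[-0.004,0,0.142],[0,0,0],0],[[-0.004,0,0.142],[0,0,0],0],[[-0.004,0,0.142],[0,0,0],0],[[-0.004,0,0.142],[0,0,0],0],[[-0.004,0,0.142],[0,0,0],0],[[-0.004,0,0.142],[0,0,0],0],[[-0.004,0,0.142],[0,0,0],0],[[-0.004,0,0.142],[0,0,0],0]]'
```

```text
time: 4.28
ee_pos: [0.6032, -0.1429, 0.1402]
ee_rot: [-180.0, 0.0, 100.7]
wrist_force: [-8.0, -0.7, 9.5]
finger_gap: 0.0209
gripper_force: 59.5
```

```bash
python3 -m inch '[[[-0.005,0,0],[0,0,0],0],[[-0.012,0,0],[0,0,0],0],[[-0.02,0,0],[0,0,0],0],[[-0.028,0,0],[0,0,0],0],[[-0.036,0,0],[0,0,0],0],[[-0.042,0,0],[0,0,0],0],[[-0.046,0,0],[0,0,0],0],[[-0.046,0,0],[0,0,0],0]]'
```

```text
time: 5.28
ee_pos: [0.612, -0.1885, 0.1402]
ee_rot: [-180.0, 0.1, 100.7]
wrist_force: [-6.0, -2.6, 8.2]
finger_gap: 0.021
gripper_force: 59.3
```

```bash
python3 -m inch '[[[-0.003,0,0],[0,0,0],0],[[-0.006,0,0],[0,0,0],0],[[-0.006,0,0],[0,0,0],0]]'
```

```text
time: 5.65
ee_pos: [0.6126, -0.1917, 0.1401]
ee_rot: [-180.0, -0.2, 100.8]
wrist_force: [-11.4, 16.3, 14.0]
finger_gap: 0.0214
gripper_force: 60.2
```

```bash
python3 -m inch '[[[0.003,0,0],[0,0,0],100],[[0.003,0,0],[0,0,0],100],[[0.003,0,0],[0,0,0],100],[[0.003,0,0],[0,0,0],100],[[0.003,0,-0.02],[0,0,0],100],[[0.003,0,-0.05],[0,0,0],100],[[0.003,0,-0.09],[0,0,0],100],[[0.02,0.002,-0.12],[0,0,0],100],[[0.06,0.006,-0.12],[0,0,0],100],[[0.10,0.01,-0.12],[0,0,0],100],[[0.14,0.014,-0.12],[0,0,0],100],[[0.18,0.018,-0.12],[0,0,0],100],[[0.21,0.021,-0.12],[0,0,0],100],[[0.23,0.023,-0.12],[0,0,0],100],[[0.24,0.026,-0.12],[0,0,0],100],[[0.24,0.026,-0.12],[0,0,0],100],[[0.24,0.026,-0.12],[0,0,0],100]]'
python3 - <<'E'
from bench import get_obs, optics
import cv2
o=get_obs(); print(o["ee_pos"],o["ee_rot"])
c=optics.camera("wrist"); cv2.imwrite("pics/w2.png",c["pixels"][:,:,::-1])
c=optics.camera("side"); cv2.imwrite("pics/s2.png",c["pixels"][:,:,::-1])
E
```

```text
time: 7.78
ee_pos: [0.5943, 0.0462, 0.2592]
ee_rot: [-180.0, 0.0, 100.7]
wrist_force: [0.3, 1.5, -0.1]
finger_gap: 0.0854
gripper_force: 0.0
[0.59433952 0.04617825 0.25920578] [-1.79992107e+02  1.20839064e-02  1.00702712e+02]
```

View pics/w2.png

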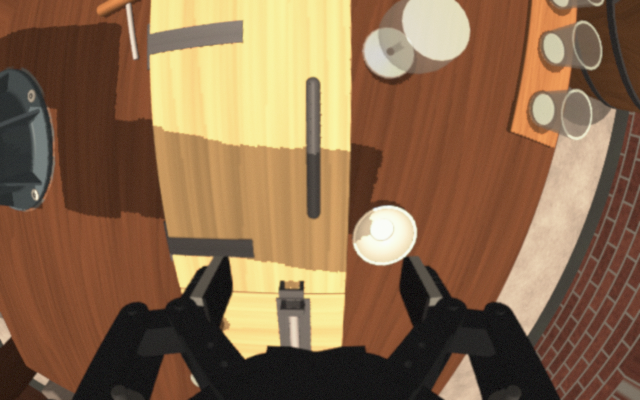

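View pics/s2.png

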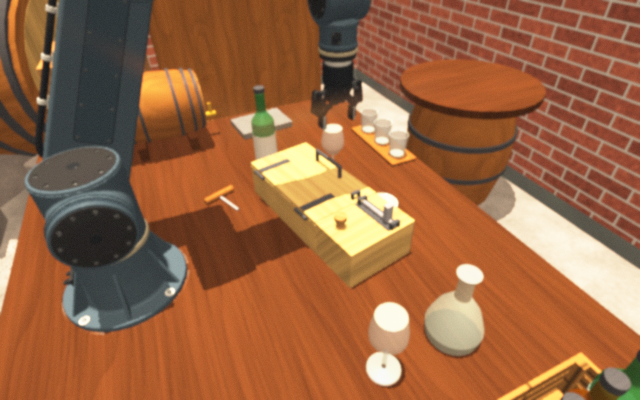

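The wrist view shows the handle bar running from (313,80) to (313,215) and the rod clear of the lid. The side view shows the thumb piece back at the outer saddle (388,213), with nothing else moved.

```bash
python3 - <<'E'
from wr import *; from fit import r,W
p=np.array([.59434,.04618,.25921]); e=[-179.992,.012,100.703]
R=Ro.from_euler("xyz",e,degrees=True).as_matrix()
a=ray((313,79),p,e,.148); b=ray((313.5,216),p,e,.148); m=(a+b)/2
print(a,b,np.linalg.norm(a-b),m,"tool shift",R.T@(m+[0,0,-.020]-p), np.degrees(np.arctan2(*(a-b)[[1,0]]))-90)
E
```

```text
[0.57399462 0.14183612 0.148     ] [0.59603697 0.0265663  0.148     ] 0.11735841181654921 [0.5850158  0.08420121 0.148     ] tool shift [ 0.03911891 -0.00208245  0.1312021 ] 10.825635446500982
```

```bash
python3 -m inch '[[[0.02,-0.001,0.01],[0,0,0],100],[[0.039,-0.002,0.03],[0,0,0],100],[[0.039,-0.002,0.06],[0,0,0],100],[[0.039,-0.002,0.09],[0,0,0],100],[[0.039,-0.002,0.115],[0,0,0],100],[[0.039,-0.002,0.128],[0,0,0],100],[[0.039,-0.002,0.131],[0,0,0],100],[[0.039,-0.002,0.131],[0,0,0],0],[[0.039,-0.002,0.131],[0,0,0],0],[[0.039,-0.002,0.131],[0,0,0],0],[[0.039,-0.002,0.131],[0,0,0],0],[[0.039,-0.002,0.131],[0,0,0],0],[[0.039,-0.002,0.131],[0,0,0],0],[[0.039,-0.002,0.131],[0,0,0],0],[[0.039,-0.002,0.131],[0,0,0],0],[[0.039,-0.002,0.131],[0,0,0],0]]'
python3 - <<'E'
import numpy as np
t0=np.arctan2(47,165);R=np.hypot(47,165)
for d in range(4,45,4): a=t0+np.radians(d); print(d,(R*np.cos(a)-165).round(1),(-(R*np.sin(a)-47)).round(1))
E
```

```text
time: 9.88
ee_pos: [0.5846, 0.0849, 0.1287]
ee_rot: [-180.0, 0.0, 100.7]
wrist_force: [-5.0, -0.3, 6.5]
finger_gap: 0.01
gripper_force: 58.5
4 -3.7 -11.4
8 -8.1 -22.5
12 -13.4 -33.3
16 -19.3 -43.7
20 -26.0 -53.6
24 -33.4 -63.0
28 -41.4 -72.0
32 -50.0 -80.3
36 -59.1 -88.0
40 -68.8 -95.1
44 -79.0 -101.4
```

```bash
python3 -m inch '[[[0,-0.001,-0.003],[0,0,0],0],[[0,-0.0018,-0.0057],[0,0,0],0],[[0,-0.0037,-0.0114],[0,0,0],0],[[0,-0.0058,-0.017],[0,0,0],0],[[0,-0.0081,-0.0225],[0,0,0],0],[[0,-0.0107,-0.028],[0,0,0],0],[[0,-0.0134,-0.0333],[0,0,0],0],[[0,-0.0134,-0.0333],[0,0,0],0]]'
```

```text
time: 10.88
ee_pos: [0.5719, 0.0824, 0.1622]
ee_rot: [180.0, 0.0, 100.7]
wrist_force: [2.8, 0.1, -4.6]
finger_gap: 0.0101
gripper_force: 58.9
```

```bash
python3 -m inch '[[[0,-0.0028,-0.0053],[0,0,0],0],[[0,-0.0059,-0.0104],[0,0,0],0],[[0,-0.0091,-0.0154],[0,0,0],0],[[0,-0.0126,-0.0203],[0,0,0],0],[[0,-0.0162,-0.0251],[0,0,0],0],[[0,-0.02,-0.0297],[0,0,0],0],[[0,-0.0239,-0.0343],[0,0,0],0],[[0,-0.028,-0.0387],[0,0,0],0],[[0,-0.0322,-0.0429],[0,0,0],0],[[0,-0.0366,-0.047],[0,0,0],0],[[0,-0.0411,-0.0509],[0,0,0],0],[[0,-0.0457,-0.0547],[0,0,0],0],[[0,-0.0505,-0.0583],[0,0,0],0],[[0,-0.0554,-0.0618],[0,0,0],0],[[0,-0.0554,-0.0618],[0,0,0],0],[[0,-0.0554,-0.0618],[0,0,0],0],[[0,-0.0554,-0.0618],[0,0,0],0],[[0,-0.0554,-0.0618],[0,0,0],0]]'
python3 - <<'E'
from bench import get_obs, optics
import cv2
o=get_obs(); print(o["ee_pos"],o["dq"].round(2),o["wrist_force"],o["finger_gap"])
c=optics.camera("side"); cv2.imwrite("pics/s3.png",cv2.resize(c["pixels"][60:360,200:600,::-1],None,fx=2,fy=2))
E
```

```text
time: 13.12
ee_pos: [0.5199, 0.0724, 0.2253]
ee_rot: [179.6, 0.0, 100.7]
wrist_force: [13.2, 0.1, 9.4]
finger_gap: 0.0099
gripper_force: 59.6
[0.5198551  0.07239425 0.22531154] [-0.01  0.02  0.06  0.    0.02 -0.05] [13.20789483  0.14296726  9.44103746] 0.00989803178316798
```

View pics/s3.png

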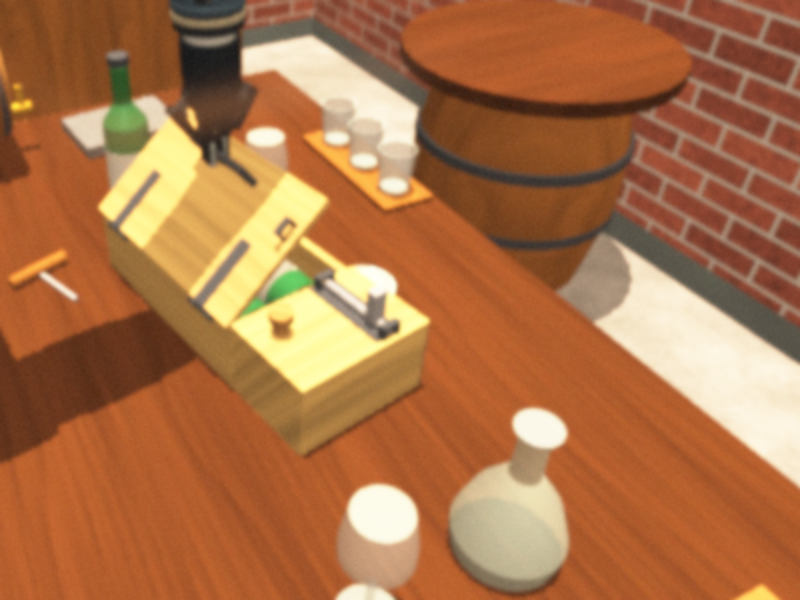

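The side view shows the lid raised, with its free right corner at crop (327,200), the bolt drawn and nothing else disturbed. I'll check the lid angle from that corner.

```bash
python3 - <<'E'
from fit import *
s=r.x+[-.0015,.003,0]
for d in (34,37,40,43,46):
    a=np.radians(d); p=np.array([[-.1+.2*np.cos(a)-.012*np.sin(a),-.169,.1+.2*np.sin(a)+.012*np.cos(a)]])
    print(d,(proj(D,W(s,p))-[200,60])*2)
from bench import get_obs
o=get_obs(); print(o["time"],o["dq"].round(2),o["wrist_force"])
E
```

```text
34 [[331.36587702 204.41680952]]
37 [[327.61065554 200.51634569]]
40 [[323.51417651 196.91106837]]
43 [[319.07968095 193.61886922]]
46 [[314.3117647  190.65743557]]
13.175 [ 0.05 -0.02 -0.   -0.06 -0.03 -0.05] [12.49093181 -0.01662518  8.41528241]
```

```bash
python3 -m inch '[[[0,-0.001,-0.001],[0,0,0],0],[[0,-0.002,-0.0016],[0,0,0],0],[[0,-0.002,-0.0016],[0,0,0],0],[[0,-0.002,-0.0016],[0,0,0],0],[[0,-0.002,-0.0016],[0,0,0],0],[[0,-0.002,-0.0016],[0,0,0],0],[[0,-0.002,-0.0016],[0,0,0],0],[[0,-0.002,-0.0016],[0,0,0],0]]' && python3 -c "
from bench import ticket; print(ticket.hand_in())"
```

```text
time: 14.18
ee_pos: [0.5178, 0.072, 0.2268]
ee_rot: [179.7, 0.0, 100.7]
wrist_force: [12.4, -0.4, 7.6]
finger_gap: 0.0101
gripper_force: 59.5
the job is handed in; nothing more can be done
None
```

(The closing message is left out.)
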